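# Gauge the ledge height of a carved foam block

## Robot

A 6-joint arm with a two-finger parallel gripper is mounted at the origin on the work surface. World frame = base frame: x ahead of the robot, y to its left, z up, the work surface at z = 0. Lengths are in m, angles in rad, forces in N, time in s.
With the tool pointing down it reaches from about 0.375 to 0.925 m from the base axis. Payload 5.7 kg.
Tool frame: the origin (TCP) lies midway between the tips of the shut fingers; the grasp point (between the pads) lies 19 mm behind it; z points along the fingers, y is the line along which they close (so a half turn about z gives the same grasp; the last joint's range is limited). The gripper opens to 88 mm and grips with 3 to 60 N. Pads are 20 mm wide; open, the fingers measure 115 mm over their backs; the gripper's body (75 mm by 178 mm) begins 61 mm behind the grasp point.
Start: joints at [1.052, 0.359, 1.51, -0, 1.272, -0.115], TCP at [0.236, 0.552, 0.223] pointing down, gripper open.
Joint ranges: [-2.97, 2.97], [-1.01, 2.36], [0.21, 2.38], [-0.96, 4.11], [0.2, 2.71], [-2.98, 2.98]. Speed limits (rad/s): [2.39, 2.39, 3.14, 3.14, 3.14, 3.14].

## Interface

Orientations are given as [roll, pitch, yaw] about the fixed x, y, z axes, in that order (R = Rz(yaw) Ry(pitch) Rx(roll)).
In Python, from station import ctrl, grab_frame gives the robot as it stands. The module is installed in compiled form; this text tells all that it offers.
- The arm moves only by the shell command python3 -m creep 'ROWS' [FORCE]. ROWS is JSON, a list of rows, each an object with "slide": the shift along the tool's x, y, z in mm, a list of three; "turn": the turn about the tool's z in degrees; "fingers": the finger opening in mm, from 0 to 87.8. A call has 1 to 12 rows; each row is the pose to reach, as a shift and turn from the pose commanded when the call began, along the tool's axes at that moment; what a row does not reach only later rows make up. A row lasts 1/8 s, in which the tool goes at most 62.5 mm and 10.7 degrees, less where a joint would pass 70% of its speed; a pose out of reach is approached as far as the arm can. A call with a gripper value outside its range is refused whole. The fingers move at their own pace and stop on an object; FORCE is the grip in N (left out, the last holds). Time passes only in rows, so rows that repeat a pose let the fingers close. It gives the time, the measured TCP pose, the force, the opening and the grip force at its end, in the units of the state.
- ctrl.observe(): the state, without advancing time (a new reading comes with each control period).
- grab_frame(name): name is "side" or "top"; returns a dict with "frame" (420x560x3 uint8, red, green, blue), "camera_matrix" (3x3 intrinsics, pixels), "pose" (4x4, takes a point from camera to world coordinates). Camera axes: x right, y down, z forward; pixel columns grow to the right and rows downward; lengths in m; the calibration is good to about 2 mm. A picture is of the moment at which its call begins. There is no depth.
- ctrl.hand_in(): hands the job in; it is judged then, once.
The state is a dict: "time_s": time; "joint_positions": joint angles; "joint_velocities": joint speeds; "tau": joint torques, N m; "tool_pos": TCP position; "orientation": TCP orientation; "wrist_force": force on the tool from outside, world axes, zero at the start; "moment": the same for the moment, N m; "width": opening from 0.0 (shut) to 1.0 (fully open); "finger_force": force on a finger pad.
Only numpy, scipy, OpenCV 4.12 (cv2) and the standard library are available. Lean on these libraries where they do the work, as an engineer would, in place of code of your own. Each camera call takes 0.05 s, during which the arm holds its last target. There are 200 camera calls.

## Task

Take the foam carving that has a tall square upright at one end and slide it along the board, without lifting or tipping it, squarely into the middle outline so that the cross scribed on its ledge is under the height gauge. Then gently lower the gauge by its knob until its sprung foot stands on the cross with its spring pressed in about half way, and leave it so, never bottoming the spring. Leave all the other things where they are.

Things in the scene. Friction and masses are not known exactly. Their poses are not given: they have to be found in the camera images.
- stand: Fixed gauge stand: grey laminate board 12 mm thick spanning x -95 to 185, y -220 to 220 mm, with three dark outlines (160 along x, 80 along y) centred at x 0, y -160, 0, +160. A steel column (18 x 22 mm, 320 mm high) stands behind the middle outline at x 145. Origin: on the table under the middle outline's centre; x points from there to the column, z up.
- mid_outline (a point): Centre of the middle outline, on the board's top face (12 mm above the table). Axes as the stand's.
- carriage (a joint): Height gauge carriage on the column, with an arm (24 wide, 14 mm thick) towards the robot. Value in m: 0 at the top, grows as it is lowered (to 0.118). A friction brake (about 9 N) holds it where it is left. At 0, with the foot not pressed in, the foot's underside is 142 mm above the table.
- knob (a point): Grip point of the gauge's knob, an upright black cylinder 26 mm in diameter, 40 mm tall, on the arm's end right above the foot (x 45, y 0 mm of the stand). The point is on its axis, 20 mm below its top; it is 246 mm above the table at carriage 0 and goes down with the carriage.
- foot (a joint): Sprung foot under the arm's end. Value in m: 0 = spring fully out, grows as the foot is pushed up into the carriage, 0.016 = bottomed. Spring force 1 N at 0, 4.2 N at 0.016. To the eye: the gap between the dark bush under the arm and the steel collar on the foot's stem is 16 mm when out, 0 when bottomed.
- foot_tip (a point): Centre of the foot's underside, a steel disc 18 mm in diameter; 104 mm below the knob point when the spring is out.
- block: The carving to gauge, cream foam, 0.3 to 0.6 kg: slab 150 (x) x 70 (y) x 40 mm with a square upright 45 x 45 mm centred at x -50 mm (the end nearer the robot), its top 85 mm above the underside. The slab's top from x -27 to 75 is the ledge. Starts near the left or right outline. Origin: centre of its underside; z up. In its final place its x agrees with the stand's x.
- cross (a point): The cross scribed on the ledge's top face, at x = +45, y = 0, z = 40 mm of the block.
- decoy: Another foam carving of the same foam, 150 x 70 mm and 60 mm high, low twisted layers and no upright, on the other outer outline. To be left alone. Origin: centre of its underside.
- offcut: Foam offcut 35 x 45 x 28 mm lying on the board beside the column. To be left alone. Origin: centre of its underside.
- wedge: Small stepped foam offcut 40 x 30 x 24 mm lying on the board on the column's other side. To be left alone. Origin: centre of its underside.
- rasp: Rasp 250 mm long with a wooden handle, lying on the table to the right. To be left alone. Origin: underside, near its middle.
- brush: Dust brush lying on the table to the left. To be left alone. Origin: underside, near its middle.
- sander: Cork sanding block 110 x 62 x 28 mm on the table. To be left alone. Origin: centre of its underside.
- mug: White mug, 76 mm in diameter, 85 mm high, far left on the table. To be left alone. Origin: centre of its underside.
Not all that is in view belongs to the job. Leave any pink or yellow look-alike of the block alone.

How it is judged:
On the way, in this order (a step that is already met when the one before it is completed fails the run):
1. the block stands squarely in the middle outline, the gauge's foot still clear of it (horizontal distance between cross and foot_tip below 0.014 m and horizontal distance between block and mid_outline below 0.014 m and angle between the x axis of block and the x axis of stand, either way round below 0.15 rad and z of block in the frame of stand below 0.016 m and angle between block's own z axis and vertical below 0.06 rad and contact force between foot and block below 0.1 N), for 0.2 s.
2. the foot stands on the block's cross with its spring about half pressed in (horizontal distance between cross and foot_tip below 0.014 m and horizontal distance between block and mid_outline below 0.014 m and angle between the x axis of block and the x axis of stand, either way round below 0.15 rad and z of block in the frame of stand below 0.016 m and angle between block's own z axis and vertical below 0.06 rad and value of joint foot between 0.003 and 0.013 m and contact force between foot and block above 0.3 N), for 0.3 s.
At the end, for the whole second after the job is handed in: The block stands flat on the board in the middle outline (its centre within 14 mm of the outline's, within 0.15 rad of square), the gauge's foot is within 14 mm of the cross, rests on the ledge (over 0.3 N) and is pressed in by 3 to 13 of its 16 mm, and all is at rest (all of step 2 and linear speed of block below 0.01 m/s); the robot touches nothing.
It fails at once if the block is lifted (over 10 mm off the board) (z of block in the frame of stand above 0.022 m).
It fails at once if the block is tipped (over 0.2 rad) (angle between block's own z axis and vertical above 0.2 rad).
It fails at once if the gauge's spring is bottomed (value of joint foot above 0.0157 m).
It fails at once if another thing is disturbed (the other carving or an offcut moved over 20 mm, anything else over 30 mm) (distance of any of decoy, offcut, wedge from where it was at the start of the episode above 0.02 m or distance of any of rasp, brush, sander, mug from where it was at the start of the episode above 0.03 m).
It also fails if it takes over 64 s, if anything falls off the work surface, if the arm or the gripper's body presses on something with over 40 N, if the wrist force passes 120 N, or if a joint passes its speed limit or range.

## Working session

There is one attempt and no reset: what is moved stays moved. The work goes in short steps, Python scripts to look and compute and a shell command to move; the robot and the scene stay as the last step left them, time stands still between calls to the robot, and variables do not carry over. Pictures are saved under pics/ and viewed, at most 10 in all, crops included, and the job is handed in when it is done.

```bash
mkdir -p pics
cat > h.py <<'E'
import numpy as np, cv2
from station import ctrl, grab_frame
def snap(n,fn):
    f=grab_frame(n); cv2.imwrite('pics/'+fn,f['frame'][:,:,::-1]); np.savez('pics/'+fn+'.npz',**f); return f
def load(fn): return dict(np.load('pics/'+fn+'.npz'))
def ray(f,uv,z):
    K,T=f['camera_matrix'],f['pose']
    d=T[:3,:3]@np.linalg.inv(K)@np.array([uv[0],uv[1],1.]); o=T[:3,3]
    return o+d*(z-o[2])/d[2]
def proj(f,p):
    K,T=f['camera_matrix'],f['pose']; c=K@(T[:3,:3].T@(np.asarray(p)-T[:3,3])); return c[:2]/c[2]
E
python3 - <<'E'
from h import *
for n in('side','top'):
    f=snap(n,n+'1.png'); print(n,f['pose'].round(3).tolist(),f['camera_matrix'].round(1).tolist())
s=ctrl.observe(); print(s)
E
```

```text
side [[0.978, -0.131, 0.164, 0.279], [-0.21, -0.635, 0.744, -0.986], [0.007, -0.762, -0.648, 1.047], [0.0, 0.0, 0.0, 1.0]] [[518.5, 0.0, 279.8], [0.0, 518.5, 208.3], [0.0, 0.0, 1.0]]
top [[-0.025, -0.997, 0.073, 0.401], [-1.0, 0.024, -0.009, 0.03], [0.007, -0.073, -0.997, 1.662], [0.0, 0.0, 0.0, 1.0]] [[521.1, 0.0, 279.2], [0.0, 521.1, 213.8], [0.0, 0.0, 1.0]]
{'time_s': 0.1, 'joint_positions': array([ 1.05189061e+00,  3.59427779e-01,  1.51130236e+00, -4.31825237e-06,
        1.27250543e+00, -1.15113540e-01]), 'joint_velocities': array([-9.27968917e-05, -1.30820478e-03, -1.06116436e-03, -9.26914781e-05,
       -1.10267128e-04, -1.27657487e-03]), 'tau': array([ 2.11009569e-05, -5.16356778e+01, -2.71406865e+01,  6.76044705e-02,
        2.78234185e-02, -4.11282997e-05]), 'tool_pos': array([0.23545452, 0.55120313, 0.22190506]), 'orientation': array([-3.13996014e+00, -1.84606009e-04,  2.73780160e+00]), 'wrist_force': array([ 1.3321472 , -0.53393877, -0.28181791]), 'moment': array([ 0.02190061, -0.00505084,  0.00776241]), 'finger_force': 0.0, 'width': 1.001961639365565}
```

View pics/top1.png

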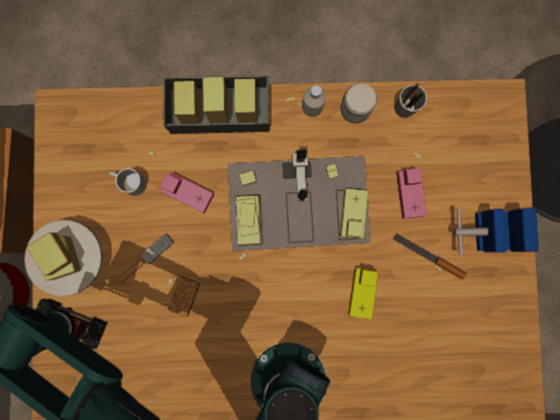

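View pics/side1.png

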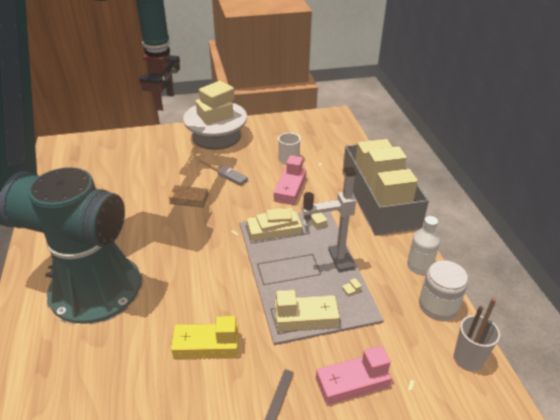

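The top view shows the board spanning about (228–370, 157–250). The block is on its right side at (354,213), with the upright at (352,228) and the cross at (356,199). The decoy is at left (247,220) and the gauge knob at (302,195). I'll measure next.

```bash
cat > m.py <<'E'
from h import *
def big(f,win,s=6):
    x0,y0,x1,y1=win; return cv2.resize(f['frame'][y0:y1,x0:x1],None,fx=s,fy=s,interpolation=cv2.INTER_CUBIC)
if __name__=='__main__':
    f=load('top1.png')
    hsv=cv2.cvtColor(f['frame'],cv2.COLOR_RGB2HSV)
    b=hsv[150:260,220:380]
    m=((b[:,:,1]<70)&(b[:,:,2]>40)).astype(np.uint8)
    m=cv2.morphologyEx(m,cv2.MORPH_CLOSE,np.ones((15,15)))
    m=cv2.morphologyEx(m,cv2.MORPH_OPEN,np.ones((9,9)))
    c=max(cv2.findContours(m,0,2)[0],key=cv2.contourArea)
    q=cv2.boxPoints(cv2.minAreaRect(c))+[220,150]
    print('board',[(p.round(1).tolist(),ray(f,p,.012)[:2].round(4).tolist()) for p in q])
    im=big(f,(300,180,380,250),9); 
    cv2.imwrite('pics/b.png',im[:,:,::-1][:, :])
    im=big(f,(225,150,325,250),7); cv2.imwrite('pics/a.png',im[:600,:,::-1])
E
python3 m.py
```

```text
board [([227.1, 153.8], [0.7183, 0.1775]), ([362.8, 146.0], [0.7331, -0.258]), ([368.3, 242.1], [0.4251, -0.264]), ([232.6, 249.8], [0.4113, 0.1656])]
```

```bash
python3 -c "
import cv2,numpy as np
from h import *
f=load('top1.png')
im=cv2.resize(f['frame'][150:256,222:376],None,fx=5,fy=5,interpolation=cv2.INTER_CUBIC)
cv2.imwrite('pics/c.png',im[:,:,::-1])"
```

```text
(no output)
```

View pics/c.png

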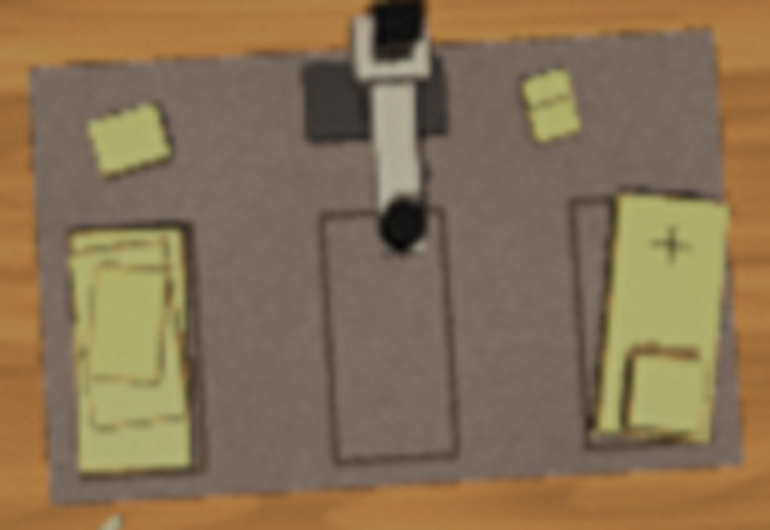

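```bash
cat > p.py <<'E'
from h import *
f=load('top1.png')
w=lambda u,v,z: ray(f,((u+.5)/5-.5+222,(v+.5)/5-.5+150),z)[:2]
B=[w(*p,.012) for p in[(30,67),(713,30),(743,463),(53,502)]]
M=[w(*p,.012) for p in[(321,213),(442,210),(457,454),(337,463)]]
S=[w(*p,.052) for p in[(617,193),(729,205),(710,442),(598,432)]]
X=w(671,244,.052)
for n,P in(('board',B),('mid',M),('slab',S)):
    P=np.array(P); L=np.linalg.norm(P-np.roll(P,-1,0),axis=1)
    print(n,P.round(4).tolist(),'c',P.mean(0).round(4),'L',L.round(3))
    d=(P[0]-P[3])+(P[1]-P[2]); e=(P[0]-P[1])+(P[3]-P[2]); print('  yaw',np.arctan2(d[1],d[0]),np.arctan2(-e[0],e[1]))
print('cross',X)
P=np.array(B);d=(P[0]-P[3])+(P[1]-P[2]);d/=np.linalg.norm(d);print('mid from board',P.mean(0)-.045*d)
k=ray(f,((402+.5)/5-.5+222,(223+.5)/5-.5+150),.266);print('knob',k)
E
python3 p.py
```

```text
board [[0.6884, 0.1765], [0.702, -0.2613], [0.4245, -0.2701], [0.4108, 0.1669]] c [ 0.5564 -0.047 ] L [0.438 0.278 0.437 0.278]
  yaw 0.03303839098896766 0.031128940045527773
mid [[0.5901, -0.0071], [0.5902, -0.0842], [0.4347, -0.0891], [0.4309, -0.0131]] c [ 0.5115 -0.0484] L [0.077 0.156 0.076 0.159]
  yaw 0.03472076536518372 0.02512175957307708
slab [[0.5936, -0.1907], [0.5844, -0.2601], [0.4374, -0.2429], [0.4453, -0.1738]] c [ 0.5152 -0.2169] L [0.07  0.148 0.07  0.149]
  yaw -0.11501222084390997 -0.12274640482681881
cross [ 0.56088306 -0.22315503]
mid from board [ 0.51143578 -0.04850273]
knob [ 0.55450022 -0.0448825   0.266     ]
```

```bash
cat > d.py <<'E'
import sys
from h import *
from scipy.spatial.transform import Rotation as R
def delta(*ts):
    s=ctrl.observe(); r=R.from_euler('xyz',s['orientation'])
    print('t',round(s['time_s'],2),'tcp',s['tool_pos'].round(4),'rpy',s['orientation'].round(4),'F',s['wrist_force'].round(1),'w',round(s['width'],3),round(float(s['finger_force']),1))
    for x,y,z,yaw in ts:
        sl=r.inv().apply(np.array([x,y,z])-s['tool_pos'])*1000
        a=(yaw-s['orientation'][2]+np.pi)%(2*np.pi)-np.pi
        print('slide',sl.round(1).tolist(),'turn',round(-np.degrees(a),1))
if __name__=='__main__':
    v=[float(x) for x in sys.argv[1:]]; delta(*[v[i:i+4] for i in range(0,len(v),4)])
E
python3 d.py .42 .15 .222 3.025  .4655 -.2111 .222 3.025
```

```text
t 0.1 tcp [0.2355 0.5512 0.2219] rpy [-3.1400e+00 -2.0000e-04  2.7378e+00] F [ 1.3 -0.5 -0.3] w 1.002 0.0
slide [-327.3, -296.4, 0.3] turn -16.5
slide [-511.1, -610.6, 0.8] turn -16.5
```

```bash
python3 -m creep '[{"slide":[-33,-30,0],"turn":-2,"fingers":87},{"slide":[-65,-59,0],"turn":-4,"fingers":87},{"slide":[-98,-89,0],"turn":-6,"fingers":87},{"slide":[-131,-119,0],"turn":-8,"fingers":87},{"slide":[-164,-148,0],"turn":-10,"fingers":87},{"slide":[-196,-178,0],"turn":-12,"fingers":87},{"slide":[-229,-207,0],"turn":-14,"fingers":87},{"slide":[-262,-237,0],"turn":-16,"fingers":87},{"slide":[-295,-267,0],"turn":-16.5,"fingers":87},{"slide":[-327,-296,0],"turn":-16.5,"fingers":87},{"slide":[-327,-296,0],"turn":-16.5,"fingers":87}]' 10; python3 d.py .4655 -.2111 .222 3.025
```

```text
time_s: 1.48
tool_pos: [0.4211, 0.1489, 0.2225]
orientation: [-3.141, 0.0, 3.022]
wrist_force: [-0.5, 1.2, 0.1]
width: 0.989
finger_force: 0.0
t 1.48 tcp [0.4211 0.1489 0.2225] rpy [-3.1409e+00  1.0000e-04  3.0217e+00] F [-0.5  1.2  0.1] w 0.989 0.0
slide [-87.2, -352.1, 0.7] turn -0.2
```

```bash
python3 -m creep '[{"slide":[-10,-39,0],"turn":0,"fingers":87},{"slide":[-20,-79,0],"turn":0,"fingers":87},{"slide":[-30,-118,0],"turn":0,"fingers":87},{"slide":[-40,-157,0],"turn":0,"fingers":87},{"slide":[-49,-196,0],"turn":0,"fingers":87},{"slide":[-58,-235,0],"turn":0,"fingers":87},{"slide":[-68,-274,0],"turn":0,"fingers":87},{"slide":[-78,-313,0],"turn":0,"fingers":87},{"slide":[-87,-352,0],"turn":0,"fingers":87},{"slide":[-87,-352,0],"turn":0,"fingers":87}]'; python3 d.py .4655 -.2111 .066 3.025
```

```text
time_s: 2.72
tool_pos: [0.4666, -0.2099, 0.2224]
orientation: [-3.141, 0.0, 3.024]
wrist_force: [0.0, 0.4, 1.1]
width: 0.989
finger_force: 0.0
t 2.73 tcp [ 0.4666 -0.2099  0.2224] rpy [-3.1414e+00  3.0000e-04  3.0236e+00] F [0.  0.4 1.1] w 0.989 0.0
slide [1.0, -1.3, 156.4] turn -0.1
```

```bash
python3 -m creep '[{"slide":[1,-1,30],"turn":0,"fingers":87},{"slide":[1,-1,60],"turn":0,"fingers":87},{"slide":[1,-1,85],"turn":0,"fingers":87},{"slide":[1,-1,110],"turn":0,"fingers":87},{"slide":[1,-1,130],"turn":0,"fingers":87},{"slide":[1,-1,145],"turn":0,"fingers":87},{"slide":[1,-1,155],"turn":0,"fingers":87},{"slide":[1,-1,155],"turn":0,"fingers":87}]'; python3 -m creep '[{"slide":[0,0,0],"turn":0,"fingers":60},{"slide":[0,0,0],"turn":0,"fingers":55},{"slide":[0,0,0],"turn":0,"fingers":50},{"slide":[0,0,0],"turn":0,"fingers":46},{"slide":[0,0,0],"turn":0,"fingers":40},{"slide":[0,0,0],"turn":0,"fingers":36},{"slide":[0,0,0],"turn":0,"fingers":36},{"slide":[0,0,0],"turn":0,"fingers":36}]' 12
python3 d.py .4614 -.0501 .066 3.174; python3 -c "
from h import *
snap('top','top2.png')"
```

```text
time_s: 3.72
tool_pos: [0.4645, -0.2089, 0.0673]
orientation: [3.141, -0.001, 3.026]
wrist_force: [0.5, 0.7, -0.2]
width: 0.995
finger_force: 0.0
time_s: 4.72
tool_pos: [0.4648, -0.2099, 0.0679]
orientation: [-3.141, 0.0, 3.026]
wrist_force: [-2.2, -3.5, 3.8]
width: 0.515
finger_force: 11.9
t 4.72 tcp [ 0.4648 -0.2099  0.0679] rpy [-3.1409e+00  2.0000e-04  3.0260e+00] F [-2.2 -3.5  3.8] w 0.515 11.9
slide [21.8, 158.4, 1.7] turn -8.5
```

```bash
python3 -m creep '[{"slide":[1,7,0],"turn":0,"fingers":36},{"slide":[3,20,0],"turn":-1,"fingers":36},{"slide":[5,35,0],"turn":-2,"fingers":36},{"slide":[7,50,0],"turn":-3,"fingers":36},{"slide":[9,66,0],"turn":-4,"fingers":36},{"slide":[11,82,0],"turn":-5,"fingers":36},{"slide":[13,98,0],"turn":-6,"fingers":36},{"slide":[16,114,0],"turn":-7,"fingers":36},{"slide":[18,130,0],"turn":-8,"fingers":36},{"slide":[20,144,0],"turn":-8.5,"fingers":36},{"slide":[21,154,0],"turn":-8.5,"fingers":36},{"slide":[22,158,0],"turn":-8.5,"fingers":36}]' 20; python3 -m creep '[{"slide":[0,0,0],"turn":0,"fingers":36},{"slide":[0,0,0],"turn":0,"fingers":36}]'
python3 d.py .4614 -.0501 .066 3.174; python3 -c "
from h import *
f=snap('top','top3.png'); g=snap('side','side3.png')
a=cv2.resize(f['frame'][165:245,265:345],None,fx=5,fy=5,interpolation=2); b=cv2.resize(g['frame'][190:290,240:340],None,fx=4,fy=4,interpolation=2)
cv2.imwrite('pics/e.png',np.hstack([a,b])[:,:,::-1])"
```

```text
time_s: 6.28
tool_pos: [0.4611, -0.0491, 0.0679]
orientation: [-3.141, 0.0, -3.107]
wrist_force: [0.5, -5.7, 6.3]
width: 0.519
finger_force: 19.9
time_s: 6.52
tool_pos: [0.4611, -0.0487, 0.0679]
orientation: [3.141, 0.0, -3.108]
wrist_force: [1.5, -0.4, 7.4]
width: 0.511
finger_force: 19.9
t 6.53 tcp [ 0.4611 -0.0487  0.0679] rpy [ 3.1408e+00  1.0000e-04 -3.1081e+00] F [ 1.5 -0.4  7.4] w 0.511 19.9
slide [-0.3, -1.4, 1.9] turn 0.1
```

View pics/e.png

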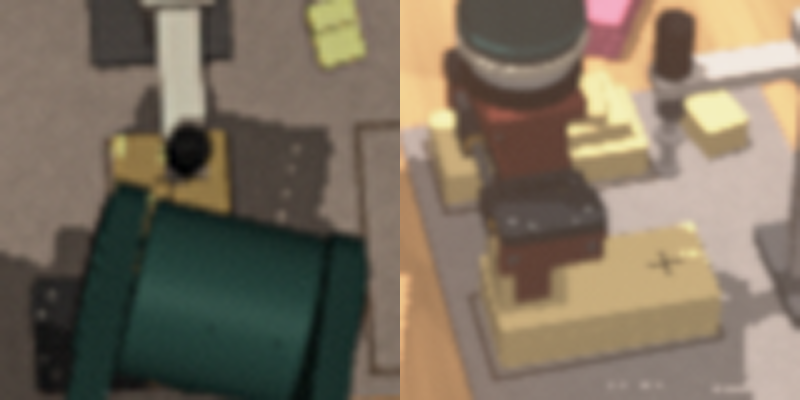

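The side view shows the block square in the outline, with its cross at crop (664,263). The gauge is above it, clear. I'll compute the cross position, then release.

```bash
python3 -c "
from h import *
g=load('side3.png'); u=lambda x,y:((x-400+.5)/4-.5+240,(y+.5)/4-.5+190)
print('cross',ray(g,u(664,263),.052)); 
print('expected cross',.5114+.045,-.0485+.0014)
print('slab top R corners',ray(g,u(720,292),.052),ray(g,u(690,229),.052),'near L',ray(g,u(500,318),.052))
for c in(0,.01,.02):print(c,[proj(g,[.5564,-.0471,z-c]).round(1) for z in(.266,.226,.142)])
print('knob seen top,bottom',u(674,14),u(674,76))
"
python3 -m creep '[{"slide":[0,0,0],"turn":0,"fingers":48},{"slide":[0,0,0],"turn":0,"fingers":60},{"slide":[0,0,0],"turn":0,"fingers":80},{"slide":[0,0,0],"turn":0,"fingers":80},{"slide":[0,0,0],"turn":0,"fingers":80}]'; python3 d.py
```

```text
cross [ 0.55785128 -0.04866891  0.052     ]
expected cross 0.5564 -0.0471
slab top R corners [ 0.58744232 -0.08203963  0.052     ] [ 0.58317477 -0.02094322  0.052     ] near L [ 0.44105981 -0.07538622  0.052     ]
0 [array([308.4, 192.6]), array([307.7, 205.3]), array([306.3, 230.4])]
0.01 [array([308.2, 195.8]), array([307.5, 208.4]), array([306.2, 233.2])]
0.02 [array([308., 199.]), array([307.3, 211.5]), array([306., 236.])]
knob seen top,bottom (308.125, 193.125) (308.125, 208.625)
time_s: 7.25
tool_pos: [0.4611, -0.05, 0.0676]
orientation: [3.142, -0.0, -3.109]
wrist_force: [-0.3, 0.3, -0.8]
width: 0.906
finger_force: 0.0
t 7.25 tcp [ 0.4611 -0.05    0.0676] rpy [ 3.1416e+00 -3.0000e-04 -3.1091e+00] F [-0.3  0.3 -0.8] w 0.906 0.0
```

```bash
python3 -m creep '[{"slide":[0,0,-10],"turn":0,"fingers":80},{"slide":[0,0,-30],"turn":0,"fingers":80},{"slide":[0,0,-55],"turn":0,"fingers":80},{"slide":[0,0,-85],"turn":0,"fingers":80},{"slide":[0,0,-115],"turn":0,"fingers":80},{"slide":[0,0,-145],"turn":0,"fingers":80},{"slide":[0,0,-175],"turn":0,"fingers":70},{"slide":[0,0,-205],"turn":0,"fingers":70},{"slide":[0,0,-228],"turn":0,"fingers":70},{"slide":[0,0,-232],"turn":0,"fingers":70},{"slide":[0,0,-232],"turn":0,"fingers":70}]'; python3 d.py .556 -.0475 .3 3.174 .556 -.0475 .234 3.174; python3 -c "
from h import *
g=snap('side','side4.png')
cv2.imwrite('pics/g.png',cv2.resize(g['frame'][150:290,220:380],None,fx=4,fy=4,interpolation=2)[:,:,::-1])"
```

```text
time_s: 8.62
tool_pos: [0.4609, -0.05, 0.2995]
orientation: [-3.142, -0.0, -3.109]
wrist_force: [-0.2, 0.3, 0.0]
width: 0.801
finger_force: 0.0
t 8.62 tcp [ 0.4609 -0.05    0.2995] rpy [-3.1415e+00 -1.0000e-04 -3.1091e+00] F [-0.2  0.3  0. ] w 0.801 0.0
slide [-95.2, -0.6, -0.5] turn 0.0
slide [-95.2, -0.6, 65.5] turn 0.0
```

View pics/g.png

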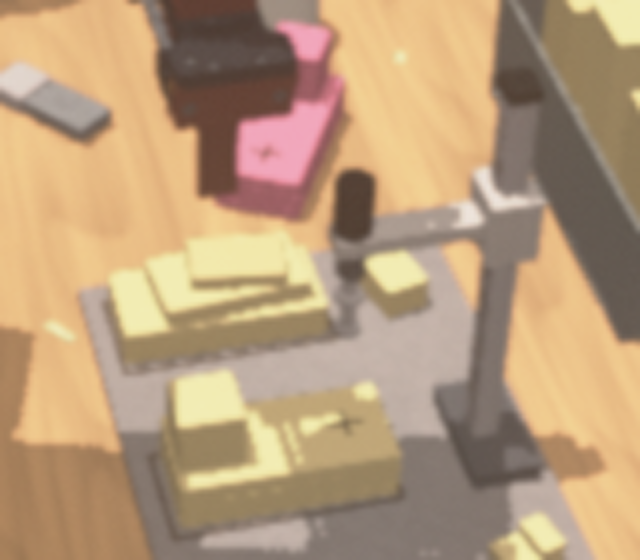

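The block stands free, flat and inside the outline, with the cross at crop (346,425). The gauge is still up, its knob top at (355,175). I'll move over the knob and then down around it.

```bash
python3 -m creep '[{"slide":[-20,0,0],"turn":0,"fingers":70},{"slide":[-45,0,0],"turn":0,"fingers":70},{"slide":[-70,0,0],"turn":0,"fingers":70},{"slide":[-88,0,0],"turn":0,"fingers":70},{"slide":[-95,-1,0],"turn":0,"fingers":70},{"slide":[-95,-1,10],"turn":0,"fingers":70},{"slide":[-95,-1,25],"turn":0,"fingers":70},{"slide":[-95,-1,40],"turn":0,"fingers":70},{"slide":[-95,-1,55],"turn":0,"fingers":70},{"slide":[-95,-1,65],"turn":0,"fingers":70},{"slide":[-95,-1,65],"turn":0,"fingers":70}]'; python3 -m creep '[{"slide":[0,0,0],"turn":0,"fingers":50},{"slide":[0,0,0],"turn":0,"fingers":40},{"slide":[0,0,0],"turn":0,"fingers":34},{"slide":[0,0,0],"turn":0,"fingers":30},{"slide":[0,0,0],"turn":0,"fingers":26},{"slide":[0,0,0],"turn":0,"fingers":18},{"slide":[0,0,0],"turn":0,"fingers":18},{"slide":[0,0,0],"turn":0,"fingers":18}]' 35; python3 d.py
```

```text
time_s: 10.05
tool_pos: [0.5555, -0.0478, 0.2337]
orientation: [3.141, -0.002, -3.109]
wrist_force: [1.1, 0.7, -0.3]
width: 0.797
finger_force: 0.0
time_s: 11.05
tool_pos: [0.5562, -0.0475, 0.2347]
orientation: [3.141, 0.0, -3.109]
wrist_force: [-0.5, 3.0, 2.4]
width: 0.29
finger_force: 35.0
t 11.05 tcp [ 0.5562 -0.0475  0.2347] rpy [ 3.1410e+00  1.0000e-04 -3.1091e+00] F [-0.5  3.   2.4] w 0.29 35.0
```

Gripped (25.5 mm). I'll lower 80 mm first, then look.

```bash
python3 -m creep '[{"slide":[0,0,4],"turn":0,"fingers":18},{"slide":[0,0,12],"turn":0,"fingers":18},{"slide":[0,0,20],"turn":0,"fingers":18},{"slide":[0,0,28],"turn":0,"fingers":18},{"slide":[0,0,36],"turn":0,"fingers":18},{"slide":[0,0,44],"turn":0,"fingers":18},{"slide":[0,0,52],"turn":0,"fingers":18},{"slide":[0,0,60],"turn":0,"fingers":18},{"slide":[0,0,68],"turn":0,"fingers":18},{"slide":[0,0,75],"turn":0,"fingers":18},{"slide":[0,0,80],"turn":0,"fingers":18},{"slide":[0,0,80],"turn":0,"fingers":18}]'; python3 d.py; python3 -c "
from h import *
g=snap('side','side5.png')
cv2.imwrite('pics/i.png',cv2.resize(g['frame'][180:280,250:350],None,fx=6,fy=6,interpolation=2)[:,:,::-1])
print([proj(g,[.5564,-.0471,z]).round(1) for z in(.186,.146,.062,.052)])"
```

```text
time_s: 12.55
tool_pos: [0.5561, -0.0476, 0.1546]
orientation: [3.141, -0.0, -3.109]
wrist_force: [0.5, 3.4, 0.8]
width: 0.29
finger_force: 35.0
t 12.55 tcp [ 0.5561 -0.0476  0.1546] rpy [ 3.1410e+00 -1.0000e-04 -3.1091e+00] F [0.5 3.4 0.8] w 0.29 35.0
[array([307. , 217.5]), array([306.4, 229.2]), array([305.1, 252.4]), array([305., 255.])]
```

View pics/i.png

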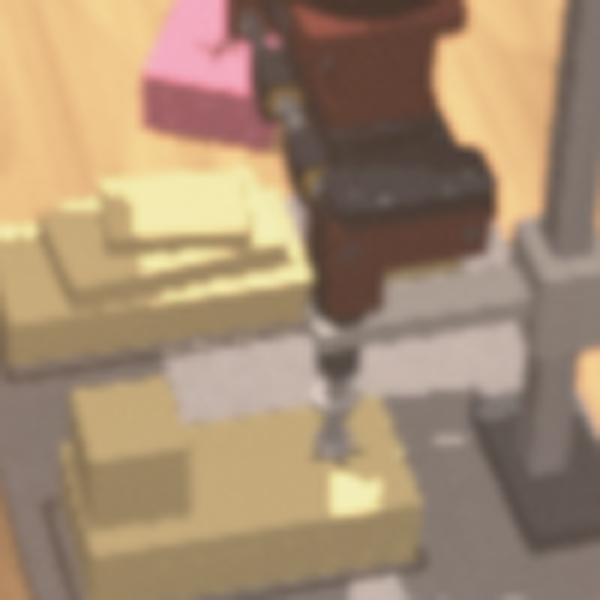

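The carriage came down with the hand. The foot hangs about 10 mm over the cross at crop (335,450). I'll lower another 18 mm slowly.

```bash
python3 -m creep '[{"slide":[0,0,2],"turn":0,"fingers":18},{"slide":[0,0,4],"turn":0,"fingers":18},{"slide":[0,0,6],"turn":0,"fingers":18},{"slide":[0,0,8],"turn":0,"fingers":18},{"slide":[0,0,10],"turn":0,"fingers":18},{"slide":[0,0,12],"turn":0,"fingers":18},{"slide":[0,0,14],"turn":0,"fingers":18},{"slide":[0,0,15],"turn":0,"fingers":18},{"slide":[0,0,16],"turn":0,"fingers":18},{"slide":[0,0,17],"turn":0,"fingers":18},{"slide":[0,0,18],"turn":0,"fingers":18},{"slide":[0,0,18],"turn":0,"fingers":18}]'; python3 d.py; python3 -c "
from h import *
g=snap('side','side6.png')
cv2.imwrite('pics/j.png',cv2.resize(g['frame'][215:265,280:330],None,fx=12,fy=12,interpolation=2)[:,:,::-1])
a=load('side5.png'); print(cv2.absdiff(a['frame'],g['frame'])[230:290,255:325].max(2)[:, ::10].max(1)[::4])"
```

```text
time_s: 14.1
tool_pos: [0.5562, -0.0476, 0.1376]
orientation: [3.141, 0.0, -3.109]
wrist_force: [-2.2, 5.6, 9.8]
width: 0.289
finger_force: 35.0
t 14.1 tcp [ 0.5562 -0.0476  0.1376] rpy [ 3.1412e+00  4.0000e-04 -3.1090e+00] F [-2.2  5.6  9.8] w 0.289 35.0
[30 73 35 34 61  7 15 36 36 13  2  4 21  3  8]
```

View pics/j.png

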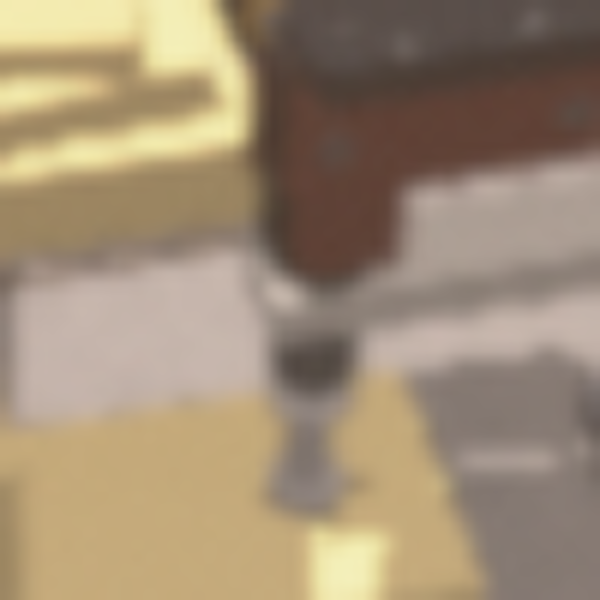

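```bash
python3 -c "
from h import *
for n in('side4.png','side5.png','side6.png'):
    g=load(n); y0={'4':215,'5':230,'6':230}[n[4]]
    c=g['frame'][y0:y0+35,303:309].mean((1,2)).round().astype(int); print(n,y0,c.tolist())
g=load('side6.png')
print('mm->px', [proj(g,[.5564,-.0471,z]).round(2).tolist() for z in(.142,.132,.062,.052)])
# arm shift & foot shift 5->6 by template matching, 8x upsampled
up=lambda f:cv2.resize(f['frame'],None,fx=8,fy=8,interpolation=cv2.INTER_CUBIC)
A,B=up(load('side5.png')),up(g)
def tm(x0,y0,x1,y1,n):
    t=A[y0*8:y1*8,x0*8:x1*8]; r=B[(y0-3)*8:(y1+10)*8,(x0-2)*8:(x1+2)*8]
    m=cv2.matchTemplate(r,t,cv2.TM_CCOEFF_NORMED); _,v,_,l=cv2.minMaxLoc(m); print(n,'dx',l[0]/8-2,'dy',l[1]/8-3,round(v,3))
tm(301,234,311,243,'bush'); tm(334,216,352,238,'carriage'); tm(301,248,311,257,'foot'); tm(303,221,313,234,'finger')
"
```

```text
side4.png 215 [105, 96, 96, 101, 114, 128, 133, 134, 136, 140, 139, 138, 140, 139, 133, 125, 124, 124, 124, 141, 169, 180, 182, 183, 183, 181, 181, 180, 179, 178, 178, 175, 169, 164, 161]
side5.png 230 [70, 72, 79, 100, 132, 148, 135, 121, 106, 87, 81, 86, 102, 126, 141, 144, 152, 150, 138, 132, 132, 130, 128, 131, 134, 134, 137, 151, 173, 194, 201, 202, 202, 202, 199]
side6.png 230 [72, 70, 69, 69, 69, 70, 72, 80, 104, 134, 141, 131, 119, 100, 84, 80, 88, 108, 131, 138, 135, 133, 132, 130, 130, 132, 134, 135, 154, 177, 188, 191, 192, 192, 190]
mm->px [[306.31, 230.37], [306.15, 233.22], [305.1, 252.4], [304.95, 255.04]]
bush dx -0.25 dy 4.75 0.979
carriage dx -0.625 dy 4.75 0.975
foot dx -0.125 dy 1.0 0.959
finger dx -0.25 dy 4.875 0.989
```

Arm and bush dropped 17 mm on this move, and the collar moved only about 3 px (10–11 mm). The spring is therefore pressed in about 7 mm. I'll release and retreat up.

```bash
python3 -m creep '[{"slide":[0,0,0],"turn":0,"fingers":30},{"slide":[0,0,0],"turn":0,"fingers":45},{"slide":[0,0,0],"turn":0,"fingers":60},{"slide":[0,0,0],"turn":0,"fingers":70},{"slide":[0,0,0],"turn":0,"fingers":70}]'; python3 -m creep '[{"slide":[0,0,-10],"turn":0,"fingers":70},{"slide":[0,0,-30],"turn":0,"fingers":70},{"slide":[0,0,-55],"turn":0,"fingers":70},{"slide":[0,0,-80],"turn":0,"fingers":70},{"slide":[0,0,-105],"turn":0,"fingers":70},{"slide":[0,0,-125],"turn":0,"fingers":70},{"slide":[15,0,-130],"turn":0,"fingers":70},{"slide":[45,0,-130],"turn":0,"fingers":70},{"slide":[75,0,-130],"turn":0,"fingers":70},{"slide":[90,0,-130],"turn":0,"fingers":70},{"slide":[90,0,-130],"turn":0,"fingers":70}]'; python3 -c "
from h import *
g=snap('side','side7.png')
b=cv2.resize(g['frame'][200:270,270:340],None,fx=8,fy=8,interpolation=2)
cv2.imwrite('pics/k.png',b[:,:,::-1]); print(g['frame'][220:262,303:309].mean((1,2)).round().astype(int).tolist())
print([proj(g,[.5564,-.0471,z]).round(1) for z in(.168,.128)])"
```

```text
time_s: 14.78
tool_pos: [0.5561, -0.0481, 0.1366]
orientation: [-3.141, -0.0, -3.109]
wrist_force: [0.0, 0.5, 0.4]
width: 0.754
finger_force: 0.0
time_s: 16.15
tool_pos: [0.4651, -0.0508, 0.2666]
orientation: [-3.142, -0.0, -3.11]
wrist_force: [-0.4, 0.7, -0.4]
width: 0.797
finger_force: 0.0
[174, 158, 115, 81, 72, 70, 69, 67, 66, 66, 65, 65, 65, 65, 66, 65, 66, 71, 89, 114, 127, 126, 118, 100, 85, 83, 91, 110, 131, 137, 134, 131, 130, 129, 130, 131, 132, 132, 144, 156, 160, 160]
[array([306.7, 222.8]), array([306.1, 234.3])]
```

View pics/k.png

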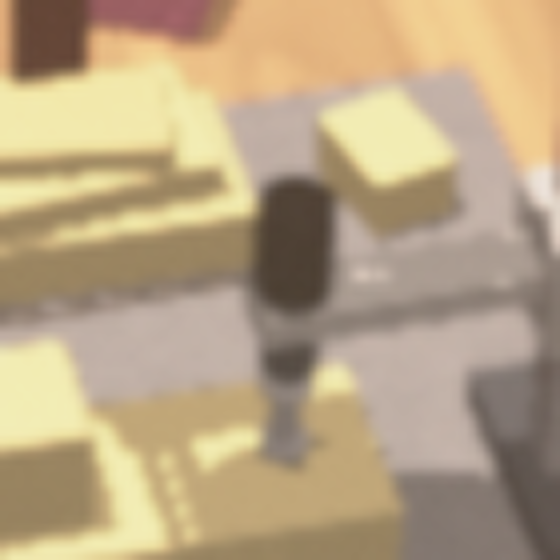

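The knob and arm stayed put after release, the foot stands on the cross at crop (288,450), and the carriage is down about 97 mm. That puts the spring about 7 mm in. I'm handing in.

```bash
python3 -c "
from station import ctrl
print(ctrl.hand_in())"
```

```text
the job is handed in; nothing more can be done
None
```

I handed the job in without a verdict coming back: the block is in the middle outline with the cross within about 2 mm of target, the foot stands on it with the spring pressed in about 7 of 16 mm (estimated from the images), and the arm is clear.

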